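# Swing down a locker flap with a hook pole

### The arm

A 6-joint arm with a two-finger parallel gripper is mounted at the origin on a cart in front of the work surface, level with it; the furniture and walls round the work are solid. World frame = base frame: x ahead of the robot, y to its left, z up, the work surface at z = 0. Lengths are in m, angles in rad, forces in N, time in s.
With the tool pointing down it reaches from about 0.35 to 0.775 m from the base axis. Payload 5.5 kg.
Tool frame: the origin (TCP) lies on the centre line of the jaws, within the pads' length; the fingertips stand 8 mm ahead of it and the grasp point (between the pads) lies 11 mm behind it (nose_length is the distance from the TCP to the fingertips, in m); z points along the fingers, y is the direction in which the jaws open and shut (so a half turn about z gives the same grasp; the last joint's range is limited). The gripper opens to 85 mm and grips with 20 to 120 N. Pads are 22 mm wide; open, the fingers measure 114 mm over their backs; the gripper's body (76 mm by 85 mm) begins 54 mm behind the grasp point. The pads swing forward as they close: fully open they stand 13 mm farther back than shut.
Start: joints at [0.998, 0.313, 0.046, 1.304, 0, 1.431], TCP at [0.241, 0.522, 0.239] pointing down, gripper open.
Joint ranges: [-2.76, 2.76], [-0.86, 1.69], [-1.03, 1.26], [-2.2, 2.34], [-1.47, 1.5], [-3.14, 3.14]. Speed limits (rad/s): [2.57, 2.57, 3.14, 3.14, 3.14, 3.14].

### API

Orientations are given as a unit quaternion [x, y, z, w].
In Python, from plant import sense, camera, sign_off, boxes_of, silhouettes, nose_length gives the robot as it stands. The module is installed in compiled form; this text tells all that it offers.
- The arm moves only by the shell command python3 -m creep 'ROWS' [FORCE]. ROWS is JSON, one flat list of numbers, 7 for each row, row after row: the shift along the tool's x, y, z in units of 0.075 m (1.0 is 0.075 m), then the turn, a rotation vector about the tool's x, y, z in units of 120 degrees (1.0 is 120 degrees), then the closure, from -1 (fully open) to 1 (shut). In form: [tx, ty, tz, ax, ay, az, hand, tx, ty, tz, ax, ay, az, hand, ...]. A call has 1 to 20 rows; each row shifts and turns the commanded pose from where the row before left it, along the tool's axes as they then stand; what a row does not reach is not made up. A row lasts 1/12 s, in which the tool goes at most 41.7 mm and 7.16 degrees, less where a joint would pass 70% of its speed; a pose out of reach is approached as far as the arm can. A call with a number of a shift or a turn outside -1 to 1 is refused whole. A call with a gripper value outside its range is refused whole. The fingers move at their own pace and stop on an object; FORCE is the grip in N (left out, the last holds). Time passes only in rows, so rows that do not move let the fingers close. It gives the time, the measured TCP pose, the force and the opening at its end, in the units of the state.
- sense(): the state, without advancing time (a new reading comes with each control period).
- camera(name): name is "scene" or "top" or "wrist"; returns a dict with "pixels" (384x512x3 uint8, blue, green, red), "K" (3x3 intrinsics, pixels), "origin" and "orientation" of the camera in the world. Camera axes: x right, y up, looking along -z (the intrinsics and any distortion apply to the point x, -y, -z); pixel columns grow to the right and rows downward; lengths in m; the calibration is good to about 2 mm. A picture is of the moment at which its call begins. There is no depth.
- sign_off(): hands the job in, once; it reports no verdict.
Trained networks look in a picture, given as the dict that the camera call returned (one of the last four; its "shot" number tells which), for a name from the list of things; names that differ only in an ending like _2 or _b are one class to them, and where a whole thing is asked for, a point or a joint stands for the part that bears it (a point fixed in the world has none). Each returns a list of dicts, best first, with "conf" (0 to 1); they miss things now and then, are a little off and sometimes report something else, mostly with a low value. They report only what shows in the picture. A call takes as long as a camera call.
- boxes_of(query, picture): "rect" ([left, top, width, height] as shares, 0 to 1, of the picture: columns of its width, rows of its height, round what is visible of it).
- silhouettes(query, picture): "pixels" (384x512 bool, what is visible of it) and "rect" ([left, top, width, height] as shares, 0 to 1, of the picture: columns of its width, rows of its height, round what is visible of it).
The state is a dict: "time_s": time; "joints": joint angles; "dq": joint speeds; "tau": joint torques, N m; "tcp_pos": TCP position; "ee_rot": TCP orientation; "contact_force": force on the tool from outside, world axes, zero at the start; "moment": the same for the moment, N m; "grip_width": finger opening in m.
Only numpy, scipy, OpenCV 4.12 (cv2) and the standard library are available. Lean on these libraries where they do the work, as an engineer would, in place of code of your own. Each camera call takes 0.05 s, during which the arm holds its last target.

### The job

Take the hook pole out of its cradle, pass its hook sideways into the eye on the front flap of the raised locker, and with the hook in the eye swing the flap all the way down until it is fully open. Then unhook the pole and lay it back in its cradle. Work the flap with the hook only, keep your hand off the locker, and leave the other things on the worktop where they are.

Things in the scene. Friction and masses are not known exactly. Their poses are not given: they have to be found in the camera images.
- locker: White board cabinet fixed on the worktop, 200 deep (x) x 270 wide (y) x 290 high (z) mm; origin at the centre of its underside. Its front faces its own -x, towards the robot; its yaw varies. The upper part of the front is closed by a grey flap, 240 wide x 130 high x 10 mm, hinged along its lower edge; below the flap is an open niche. Fixed.
- hinge (a point): Middle of the flap's hinge line (along the locker's y axis), 140 mm above the worktop; axes as the locker's. The flap's front face lies 1 mm behind this line when shut.
- eye (a point): Centre of the round steel eye on the flap's front, in the middle of its width. The ring stands edge-on to the robot: the axis of its hole is level, along the locker's y (and this point's y) axis, at every flap angle. Hole 34 mm across, wire 6 mm thick. With the flap shut the centre is 26 mm in front of and 108 mm above the hinge line (top edge of the flap: 132 mm above it). The eye turns with the flap about the hinge line.
- flap (a joint): Flap angle in rad: 0 shut (upright), grows as the top swings out towards the robot and down, stop at 1.5 (about level, fully open). A stiff friction stay holds it wherever it is left (about 2 N at the eye moves it); starts shut or a little ajar.
- pole_mid (a point): Centre of the wooden handle of the hook pole (handle 120 long x 16 wide x 22 high mm, pole about 190 mm long in all, 0.1 kg). x axis along the pole towards the hook, z up as it lies in the cradle. The handle sticks out 14 mm beyond each post of the cradle; grip it at its middle from above.
- hook (a point): Middle of the straight side prong of the hook: from pole_mid 125 mm along +x and 21 mm along +y, at the same height. The 6 mm round steel rod runs from the handle forward along x, bends to +y (prong from y = 7 to 36 mm) and ends in a short tip bent back to x = 118, y = 42 mm.
- rest (a point): Where pole_mid lies when the pole rests in the cradle, 56 mm above the worktop; x axis along the cradle's slot. The grey cradle is fixed: two 8 mm thick posts, 42 mm either side of this point along x, each with an upright slot 24 mm wide with flared mouth (flares reach 71 mm above the worktop) whose floor is 45 mm above the worktop. The pole lies with its hook towards the cradle's +x.
- mortar: White mortar, 114 mm across, 62 high; bystander, origin under its centre.
- petri_0: Shallow dish, 64 mm across, 15 high; bystander.
- petri_1: Shallow dish, 64 mm across, 15 high; bystander.
- label_roll: Roll of labels, 70 mm across, 36 high; bystander.
- amber_0: Brown bottle, 48 mm across, 100 high; bystander.
- jar_c: Small white jar, 60 mm across, 46 high; bystander.

How it is judged:
On the way, in this order (a step that is already met when the one before it is completed fails the run):
1. the hook's prong is in the eye while the flap is still up (distance between hook and eye below 0.025 m and value of joint flap below 0.6 rad), for 0.1 s.
2. the flap is swung down to fully open with the hook still in the eye (distance between hook and eye below 0.026 m and value of joint flap above 1.3 rad), for 0.1 s.
At the end, for the whole second after the job is handed in: The flap is open by more than 1.3 rad, and the pole lies at rest in its cradle: its middle within 18 mm of the rest point, level within 0.12 rad, along the slot within 0.15 rad (value of joint flap above 1.3 rad and distance between pole_mid and rest below 0.018 m and angle between pole_mid's own z axis and vertical below 0.12 rad and angle between the x axis of pole_mid and the x axis of rest, either way round below 0.15 rad and linear speed of pole below 0.02 m/s); the robot touches nothing.
It fails at once if the hand or arm presses on the locker or its flap (over 2 N) (contact force between any of the fingers, the arm and locker above 2 N).
It fails at once if a bystander is moved by more than 30 mm (distance of any of mortar, petri_0, petri_1, label_roll, amber_0, jar_c from where it was at the start of the episode above 0.03 m).
It also fails if it takes over 61 s, if anything falls off the work surface, if the arm or the gripper's body presses on something with over 40 N, if the wrist force passes 120 N, or if a joint passes its speed limit or range.

## Working session

There is one attempt and no reset: what is moved stays moved. The work goes in short steps, Python scripts to look and compute and a shell command to move; the robot and the scene stay as the last step left them, time stands still between calls to the robot, and variables do not carry over. Pictures are saved under pics/ and viewed, and the job is handed in when it is done.

```bash
mkdir -p pics
cat > h.py <<'E'
import numpy as np,cv2
from scipy.spatial.transform import Rotation as R
from plant import *
def save(p,n): cv2.imwrite('pics/%s.png'%n,p['pixels'])
def proj(p,X):
    X=np.atleast_2d(X); r=R.from_quat(p['orientation']).as_matrix()
    c=(X-np.array(p['origin']))@r; c=c*[1,-1,-1]
    u=c@np.array(p['K']).T; return u[:,:2]/u[:,2:]
def ray(p,uv):
    uv=np.atleast_2d(uv).astype(float); r=R.from_quat(p['orientation']).as_matrix()
    d=np.c_[uv,np.ones(len(uv))]@np.linalg.inv(np.array(p['K'])).T*[1,-1,-1]
    return np.array(p['origin']),d@r.T
def atz(p,uv,z):
    o,d=ray(p,uv); return o+d*((z-o[2])/d[:,2])[:,None]
def tri(ps,uvs):
    A=np.zeros((3,3));b=np.zeros(3)
    for p,uv in zip(ps,uvs):
        o,d=ray(p,uv); d=d[0]/np.linalg.norm(d[0]); M=np.eye(3)-np.outer(d,d); A+=M;b+=M@o
    return np.linalg.solve(A,b)
E
python3 - <<'E'
from h import *
print({k:np.round(v,3) for k,v in sense().items()}, nose_length)
for n in ['scene','top','wrist']:
    p=camera(n); save(p,n+'0'); print(n,{k:np.round(v,4).tolist() for k,v in p.items() if k!='pixels'})
    for q in ['locker','flap','eye','pole_mid','hook','mortar','petri_0','label_roll','amber_0','jar_c']:
        print(q,[(round(b['conf'],2),(np.array(b['rect'])*[512,384,512,384]).round(1).tolist()) for b in boxes_of(q,p)[:3]])
E
```

```text
{'time_s': np.float64(0.0), 'joints': array([0.998, 0.314, 0.045, 1.304, 0.   , 1.431]), 'dq': array([-0.   , -0.001,  0.001,  0.001, -0.001, -0.   ]), 'tau': array([ 3.0000e-03, -4.8063e+01,  2.9853e+01,  1.9000e-02, -0.0000e+00,
       -0.0000e+00]), 'tcp_pos': array([0.241, 0.522, 0.238]), 'ee_rot': array([ 0.215,  0.977, -0.001, -0.   ]), 'contact_force': array([-0.937, -0.048, -0.741]), 'moment': array([ 0.014,  0.002, -0.013]), 'grip_width': np.float64(0.086)} 0.008
scene {'K': [[388.1952, 0.0, 251.5171], [0.0, 388.1952, 191.381], [0.0, 0.0, 1.0]], 'origin': [-0.1083, 1.2616, 1.0996], 'orientation': [-0.1123, 0.4624, 0.8483, -0.2324], 'shot': 1}
locker [(0.77, [172.4, 143.1, 70.1, 92.2])]
flap [(0.95, [212.0, 160.0, 35.7, 47.7]), (0.41, [177.5, 145.5, 66.5, 91.7])]
eye [(0.92, [215.6, 155.6, 30.1, 48.4])]
pole_mid [(0.43, [294.0, 183.1, 15.0, 9.3])]
hook [(0.52, [292.7, 182.0, 15.9, 8.2])]
mortar [(0.9, [217.8, 250.7, 31.2, 28.4])]
petri_0 []
label_roll [(0.49, [284.7, 214.3, 15.0, 19.2])]
amber_0 [(0.8, [187.3, 277.8, 16.1, 24.5])]
jar_c [(0.59, [296.0, 168.1, 12.2, 10.6])]
to
[... 340 characters left out ...]

pole_mid [(0.78, [334.7, 201.3, 11.0, 40.5])]
hook [(0.63, [332.3, 182.4, 19.1, 53.2]), (0.33, [197.3, 160.5, 75.1, 15.1])]
mortar [(0.55, [143.9, 214.7, 30.2, 30.0])]
petri_0 [(0.58, [222.0, 234.5, 17.9, 16.1]), (0.52, [263.4, 197.7, 18.8, 18.4])]
label_roll [(0.75, [254.0, 244.0, 22.1, 23.1])]
amber_0 [(0.49, [96.6, 211.9, 20.8, 17.5])]
jar_c [(0.52, [376.9, 198.3, 18.3, 17.3])]
wrist {'K': [[327.9859, 0.0, 255.168], [0.0, 327.9859, 191.9744], [0.0, 0.0, 1.0]], 'origin': [0.1753, 0.5532, 0.3738], 'orientation': [-0.1216, -0.0779, 0.5327, 0.8339], 'shot': 3}
locker []
flap []
eye []
pole_mid []
hook []
mortar []
petri_0 []
label_roll []
amber_0 [(0.75, [318.1, 332.8, 40.2, 34.4])]
jar_c []
```

Run:
```python
from h import *
a=cv2.imread('pics/top0.png'); cv2.imwrite('pics/top0c.png',cv2.resize(a[130:280,180:380],None,fx=4,fy=4,interpolation=cv2.INTER_CUBIC))
a=cv2.imread('pics/scene0.png'); cv2.imwrite('pics/scene0c.png',cv2.resize(a[130:280,160:360],None,fx=4,fy=4,interpolation=cv2.INTER_CUBIC))
```

```text
(no output)
```

View pics/top0c.png

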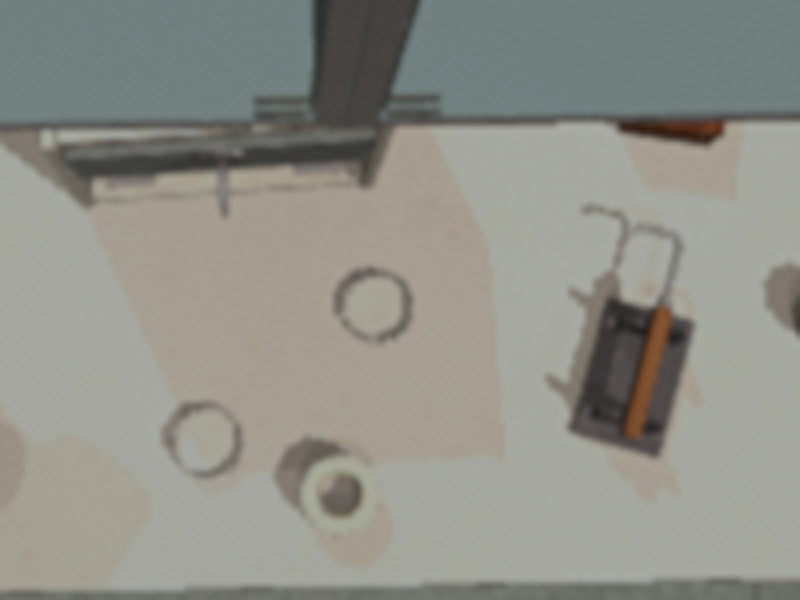

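View pics/scene0c.png

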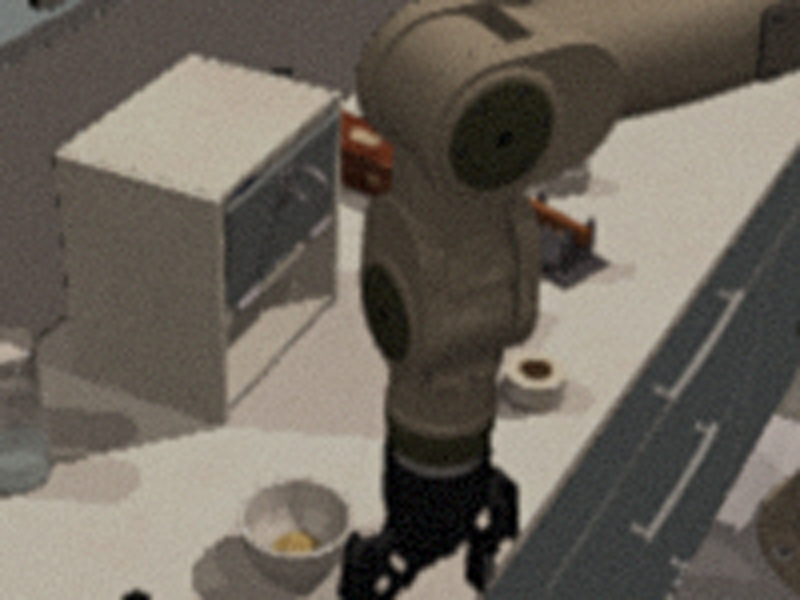

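View pics/top0.png

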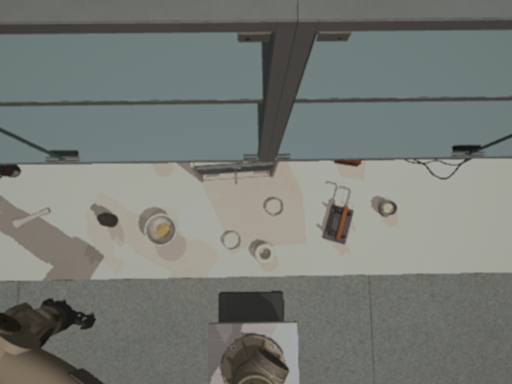

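Top view: the pole is at about (340,222) px with its hook away from the robot and the prong to the left. The locker front is at about (232,170) px, with an overhead shelf behind it. In the scene view the arm partly covers the pole.

View pics/scene0.png

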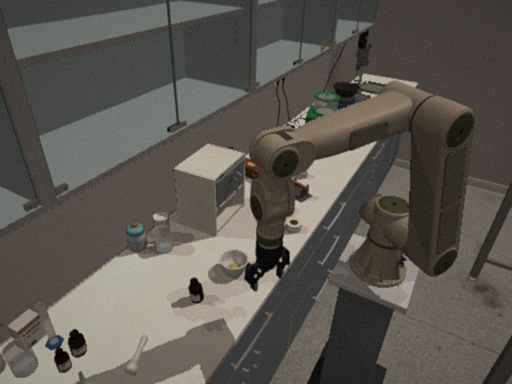

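Run:
```python
from h import *
p=camera('top'); print(p['origin'])
c=lambda x,y:(x/4+180-.4,y/4+130-.4)
print('handle ends',atz(p,[c(660,309),c(635,437)],.067).round(3))
print('hook',atz(p,[c(665,300),c(680,240),c(640,226),c(620,266)],.056).round(3))
print('cradle base',atz(p,[c(612,300),c(692,320),c(660,456),c(570,430)],.0).round(3))
print('eye tip',atz(p,[c(224,214),c(224,160)],.248).round(3))
print('niche floor',atz(p,[c(90,206),c(370,185)],.0).round(3))
print('flap top edge',atz(p,[c(65,150),c(380,128)],.272).round(3))
print('mortar/petri',atz(p,[(159,230),(231,240),(273,206),(387,208)],.02).round(3))
```

```text
[0.42040346 0.01631961 1.51554987]
handle ends [[ 0.55  -0.33   0.067]
 [ 0.438 -0.303  0.067]]
hook [[ 0.559 -0.338  0.056]
 [ 0.612 -0.353  0.056]
 [ 0.625 -0.318  0.056]
 [ 0.59  -0.299  0.056]]
cradle base [[ 0.565 -0.302  0.   ]
 [ 0.545 -0.375  0.   ]
 [ 0.421 -0.34   0.   ]
 [ 0.446 -0.259  0.   ]]
eye tip [[0.612 0.048 0.248]
 [0.655 0.048 0.248]]
niche floor [[ 0.659  0.179  0.   ]
 [ 0.675 -0.081  0.   ]]
flap top edge [[ 0.66   0.169  0.272]
 [ 0.674 -0.072  0.272]]
mortar/petri [[ 0.48   0.331  0.02 ]
 [ 0.44   0.073  0.02 ]
 [ 0.561 -0.081  0.02 ]
 [ 0.548 -0.496  0.02 ]]
```

The pole's middle is near (0.495, -0.315) with yaw about -13.6°. The eye is near (0.64, 0.05), and the heights and reach are plausible. I'll move over to view the pole with the wrist camera.

```bash
python3 -m creep '[-0.38,-0.34,-0.07,0,0,0,-1,-0.38,-0.34,-0.07,0,0,0,-1,-0.38,-0.34,-0.07,0,0,0,-1,-0.38,-0.34,-0.07,0,0,0,-1,-0.38,-0.34,-0.07,0,0,0,-1,-0.38,-0.34,-0.07,0,0,0,-1,-0.38,-0.34,-0.07,0,0,0,-1,-0.38,-0.34,-0.07,0,0,0,-1,-0.38,-0.34,-0.07,0,0,0,-1,-0.38,-0.34,-0.07,0,0,0,-1,-0.38,-0.34,-0.07,0,0,0,-1,-0.38,-0.34,-0.07,0,0,0,-1]'
```

```text
time_s: 2.7
tcp_pos: [0.4236, 0.099, 0.3029]
ee_rot: [0.215, 0.977, 0.0, 0.0]
contact_force: [1.5, 0.4, 0.2]
grip_width: 0.0853
```

Run:
```python
from h import *
import pickle
P={}
for n in ['wrist','scene']:
    p=camera(n); save(p,n+'1'); P[n]=p
    for q in ['eye','flap','hook']: print(n,q,[(round(b['conf'],2),(np.array(b['rect'])*[512,384,512,384]).round(1).tolist()) for b in boxes_of(q,p)[:2]])
pickle.dump(P,open('p1.pkl','wb'))
a=P['scene']['pixels'];cv2.imwrite('pics/scene1c.png',cv2.resize(a[130:280,160:360],None,fx=4,fy=4,interpolation=cv2.INTER_CUBIC))
```

```text
wrist eye []
wrist flap []
wrist hook [(0.48, [1.2, 292.7, 3.5, 19.2])]
scene eye [(0.89, [217.4, 158.9, 25.1, 48.6]), (0.19, [292.4, 181.8, 14.8, 9.5])]
scene flap [(0.68, [217.1, 160.0, 29.5, 49.2])]
scene hook []
```

View pics/wrist1.png

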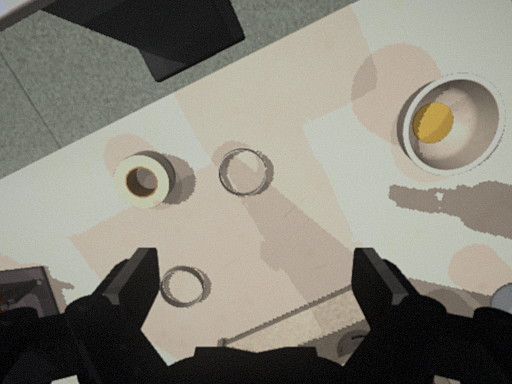

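View pics/scene1c.png

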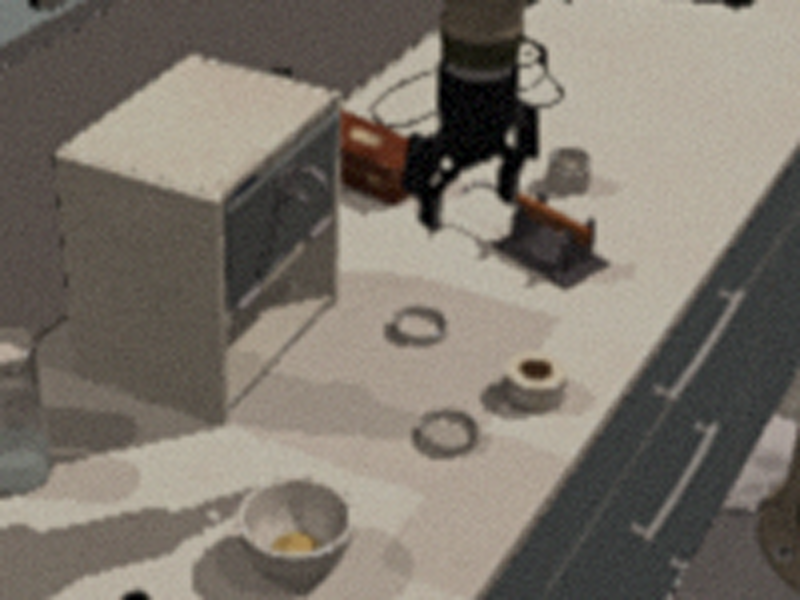

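```bash
python3 -m creep '[-0.225,-0.43,0.025,0,0,0,-1,-0.225,-0.43,0.025,0,0,0,-1,-0.225,-0.43,0.025,0,0,0,-1,-0.225,-0.43,0.025,0,0,0,-1,-0.225,-0.43,0.025,0,0,0,-1,-0.225,-0.43,0.025,0,0,0,-1,-0.225,-0.43,0.025,0,0,0,-1,-0.225,-0.43,0.025,0,0,0,-1,-0.225,-0.43,0.025,0,0,0,-1,-0.225,-0.43,0.025,0,0,0,-1,-0.225,-0.43,0.025,0,0,0,-1,0,0,0,0,0,-0.046,-1,0,0,0,0,0,-0.046,-1]'
python3 - <<'E'
from h import *
import pickle
P={}
for n in ['wrist','scene','top']:
    p=camera(n); save(p,n+'2'); P[n]=p
    for q in ['eye','flap','hook']: print(n,q,[(round(b['conf'],2),(np.array(b['rect'])*[512,384,512,384]).round(1).tolist()) for b in boxes_of(q,p)[:2]])
pickle.dump(P,open('p2.pkl','wb'))
a=P['scene']['pixels'];cv2.imwrite('pics/scene2c.png',cv2.resize(a[130:280,160:360],None,fx=4,fy=4,interpolation=cv2.INTER_CUBIC))
a=P['top']['pixels'];cv2.imwrite('pics/top2c.png',cv2.resize(a[140:220,180:300],None,fx=6,fy=6,interpolation=cv2.INTER_CUBIC))
E
```

```text
time_s: 4.18
tcp_pos: [0.4435, -0.2997, 0.2805]
ee_rot: [0.118, 0.993, 0.001, -0.001]
contact_force: [-0.2, 1.1, -0.2]
grip_width: 0.0853
wrist eye []
wrist flap []
wrist hook [(0.89, [243.8, 158.2, 36.5, 148.3])]
scene eye [(0.97, [217.6, 158.9, 27.7, 46.5])]
scene flap [(0.87, [213.6, 160.7, 32.7, 46.5])]
scene hook [(0.58, [284.4, 180.6, 23.4, 11.1])]
top eye [(0.71, [198.7, 162.5, 73.4, 20.0])]
top flap [(0.63, [197.3, 163.4, 76.3, 15.3]), (0.63, [265.5, 196.3, 15.3, 21.2])]
top hook [(0.7, [335.7, 201.5, 13.0, 22.1])]
```

View pics/wrist2.png

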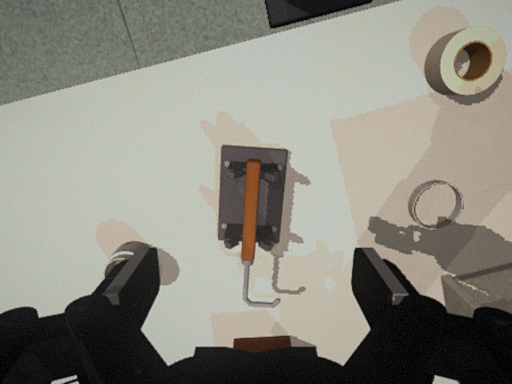

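View pics/scene2c.png

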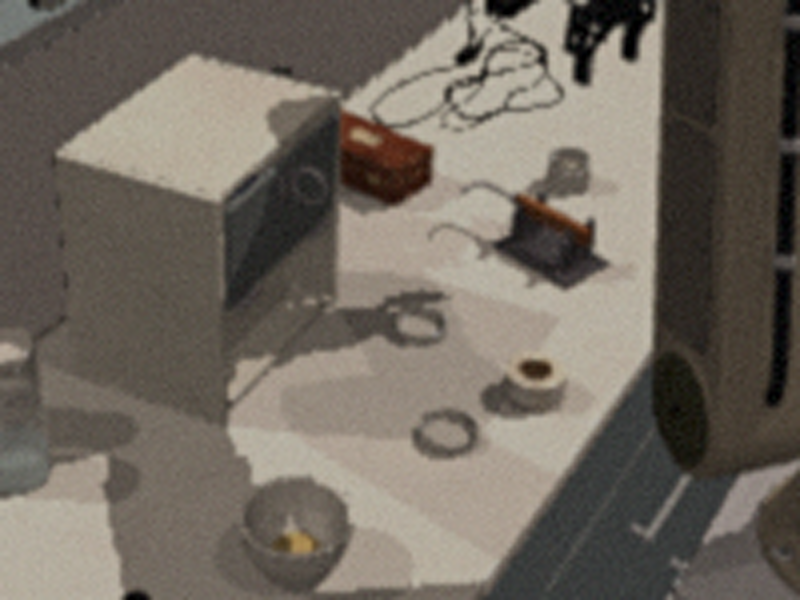

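View pics/top2c.png

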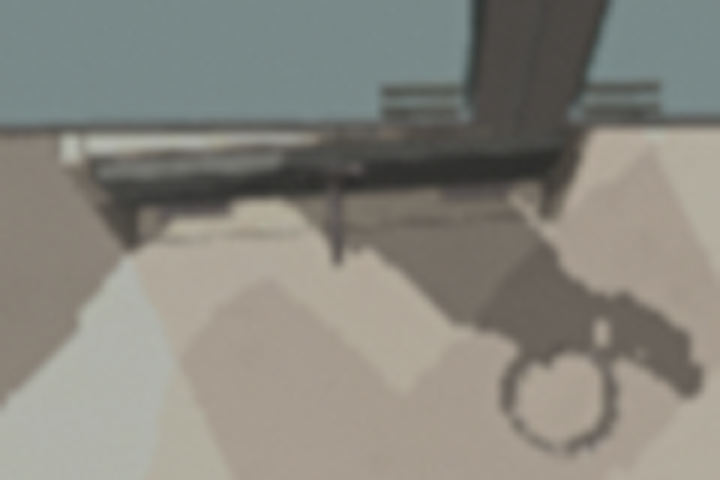

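Run:
```python
from h import *
import pickle
P=pickle.load(open('p2.pkl','rb')); w=P['wrist']
e=atz(w,[(254,160),(248.3,262)],.067); print(e.round(4),'mid',e.mean(0).round(4),'len',np.linalg.norm(e[1]-e[0]), 'yaw',np.degrees(np.arctan2(*(e[1]-e[0])[1::-1])))
print('prong',atz(w,[(246,302),(275,303),(280,298)],.056).round(4))
s=silhouettes('pole_mid',w)
for m in s[:1]:
    k=m['pixels']; print(m['conf'],k.sum())
t=P['top'];s=P['scene']
print('eye tri',tri([t,s],[(236,176.5),(238,176)]).round(4))
print(sense()['tcp_pos'])
a=w['pixels'].copy()
yaw=np.arctan2(*(e[1]-e[0])[1::-1]); c=e.mean(0);Rz=R.from_euler('z',yaw).as_matrix()
for q in [(-.06,.008,.011),(-.06,-.008,.011),(.06,.008,.011),(.06,-.008,.011),(.125,.007,0),(.125,.036,0),(.118,.042,0)]:
    X=Rz@np.array(q)+[c[0],c[1],.056]; cv2.circle(a,tuple(np.round(proj(w,X)[0]).astype(int)),1,(0,255,0),-1)
cv2.imwrite('pics/w2o.png',cv2.resize(a[130:330,170:340],None,fx=3,fy=3))
a=s['pixels'];cv2.imwrite('pics/scene2e.png',cv2.resize(a[145:215,205:255],None,fx=8,fy=8,interpolation=cv2.INTER_CUBIC))
```

```text
[[ 0.4384 -0.2989  0.067 ]
 [ 0.5556 -0.3343  0.067 ]] mid [ 0.497  -0.3166  0.067 ] len 0.12242635284212333 yaw -16.80178748283365
prong [[ 0.6156 -0.3524  0.056 ]
 [ 0.6257 -0.317   0.056 ]
 [ 0.62   -0.3092  0.056 ]]
0.59 1919
eye tri [0.6328 0.0469 0.2467]
[ 0.44308075 -0.29898334  0.28175722]
```

View pics/w2o.png

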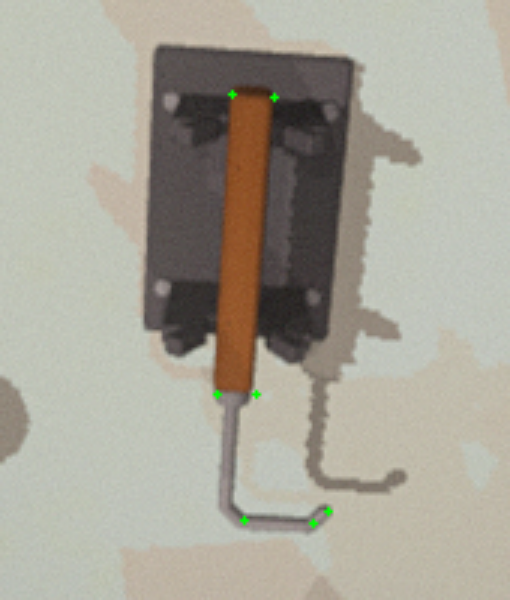

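View pics/scene2e.png

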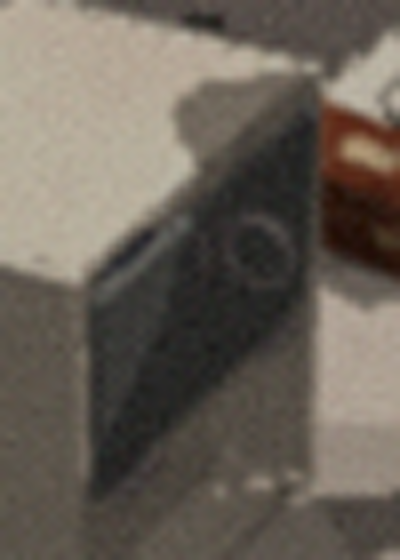

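The overlay fits the handle at mid (0.497, -0.317) with yaw about -17°, and the length comes out at 122 mm against the nominal 120. The eye triangulates to (0.633, 0.047, 0.247), which fits a nearly shut flap. I'll descend above the handle now.

```bash
python3 -m creep '[0,0,0,0,0,0.028,-1,-0.378,-0.008,0,0,0,0,-1,-0.378,-0.007,0,0,0,0,-1,0,0,0.42,0,0,0,-1,0,0,0.42,0,0,0,-1,0,0,0.42,0,0,0,-1,0,0,0.42,0,0,0,-1,0,0,0.42,0,0,0,-1,0,0,0.42,0,0,0,-1,0,0,0,0,0,0,-1]'
python3 - <<'E'
from h import *
w=camera('wrist'); save(w,'w3')
p=camera('top');cv2.imwrite('pics/t3.png',cv2.resize(p['pixels'][150:270,280:420],None,fx=5,fy=5))
E
```

```text
time_s: 5.67
tcp_pos: [0.4932, -0.3139, 0.0862]
ee_rot: [0.149, 0.989, 0.003, -0.005]
contact_force: [-0.5, 0.9, -0.0]
grip_width: 0.0858
```

View pics/w3.png

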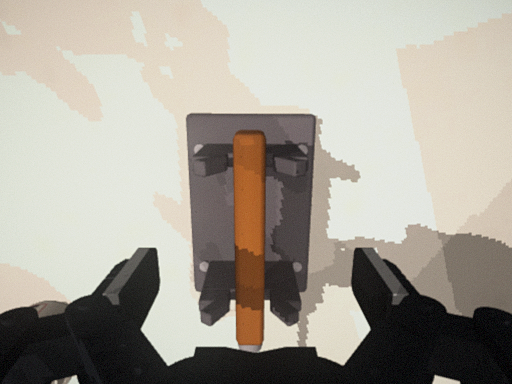

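Run:
```python
from h import *
w=camera('wrist'); e=atz(w,[(249.5,132),(250,345)],.067); print(e.round(4),e.mean(0).round(4),np.linalg.norm(e[1]-e[0]),np.degrees(np.arctan2(*(e[1]-e[0])[1::-1])))
s=sense();M=R.from_quat(s['ee_rot']).as_matrix();print(s['tcp_pos'],M.round(3))
t=np.array([*e.mean(0)[:2],.047]); print(M.T@(t-s['tcp_pos'])/.075)
```

```text
[[ 0.4426 -0.3018  0.067 ]
 [ 0.5611 -0.3388  0.067 ]] [ 0.5019 -0.3203  0.067 ] 0.12414432784154084 -17.339746774623606
[ 0.49735122 -0.31728431  0.09388132] [[-0.956  0.294  0.001]
 [ 0.294  0.956 -0.   ]
 [-0.001 -0.    -1.   ]]
[-0.06894856 -0.02113335  0.62514256]
```

```bash
python3 -m creep '[-0.03,-0.015,0.31,0,0,0,-1,0,0,0.31,0,0,0,-1,0,0,0,0,0,0,-1,0,0,0,0,0,0,1,0,0,0,0,0,0,1,0,0,0,0,0,0,1,0,0,0,0,0,0,1,0,0,0,0,0,0,1,0,0,0,0,0,0,1,0,0,0,0,0,0,1,0,0,0,0,0,0,1]' 60
python3 - <<'E'
from h import *
w=camera('wrist'); save(w,'w4'); print(sense()['tcp_pos'],sense()['grip_width'])
E
```

```text
time_s: 6.73
tcp_pos: [0.4993, -0.319, 0.0472]
ee_rot: [0.149, 0.989, -0.0, 0.001]
contact_force: [-0.6, 0.1, 6.3]
grip_width: 0.0156
[ 0.49928204 -0.31901809  0.04724432] 0.014809630825982634
```

View pics/w4.png

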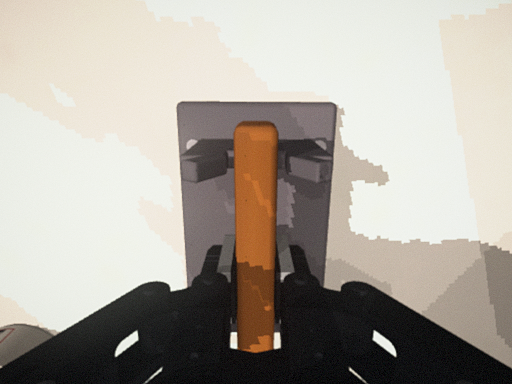

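The handle is gripped (width 15 mm, TCP (0.4993, -0.3190, 0.0472)). Next I lift it, align it with the locker and stage in front.

```bash
python3 -m creep '[0,0,-0.2,0,0,0,1,0,0,-0.4,0,0,0,1,0,0,-0.45,0,0,0,1,0,0,-0.45,0,0,0,1,0,0,-0.45,0,0,0,1,0,0,-0.45,0,0,0,1,0,0,-0.3,0,0,0,1,0,0,0,0,0,-0.043,1,0,0,0,0,0,-0.043,1,0,0,0,0,0,-0.043,1,0,0,0,0,0,-0.043,1]' && python3 -m creep '[0.025,0.2,0,0,0,0,1,0.025,0.4,0,0,0,0,1,0.025,0.4,0,0,0,0,1,0.025,0.4,0,0,0,0,1,0.025,0.4,0,0,0,0,1,0.025,0.4,0,0,0,0,1,0.025,0.4,0,0,0,0,1,0.025,0.4,0,0,0,0,1,0,0.2,0,0,0,0,1,0,0,0,0,0,0,1]'
python3 - <<'E'
from h import *
import pickle
P={}
for n in ['wrist','scene','top']:
    p=camera(n); save(p,n+'5'); P[n]=p
P['s']=sense(); print(P['s']['tcp_pos'],P['s']['ee_rot'],P['s']['grip_width'])
pickle.dump(P,open('p5.pkl','wb'))
a=P['scene']['pixels'];cv2.imwrite('pics/scene5c.png',cv2.resize(a[145:225,205:305],None,fx=8,fy=7,interpolation=cv2.INTER_CUBIC))
a=P['top']['pixels'];cv2.imwrite('pics/top5c.png',cv2.resize(a[145:245,190:310],None,fx=6,fy=6,interpolation=cv2.INTER_CUBIC))
E
```

```text
time_s: 7.7
tcp_pos: [0.4985, -0.3185, 0.2485]
ee_rot: [-0.033, 0.999, 0.0, -0.0]
contact_force: [0.5, 0.3, -0.7]
grip_width: 0.015
time_s: 8.53
tcp_pos: [0.4679, -0.077, 0.2487]
ee_rot: [-0.033, 0.999, 0.001, -0.0]
contact_force: [0.6, -0.5, -1.5]
grip_width: 0.015
[ 0.46910452 -0.08024531  0.24862959] [-3.09184542e-02  9.99521894e-01 -1.70920972e-04  6.40679389e-05] 0.014841115299795747
```

View pics/wrist5.png

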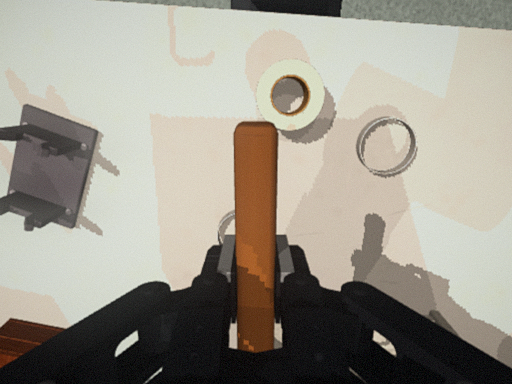

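View pics/scene5c.png

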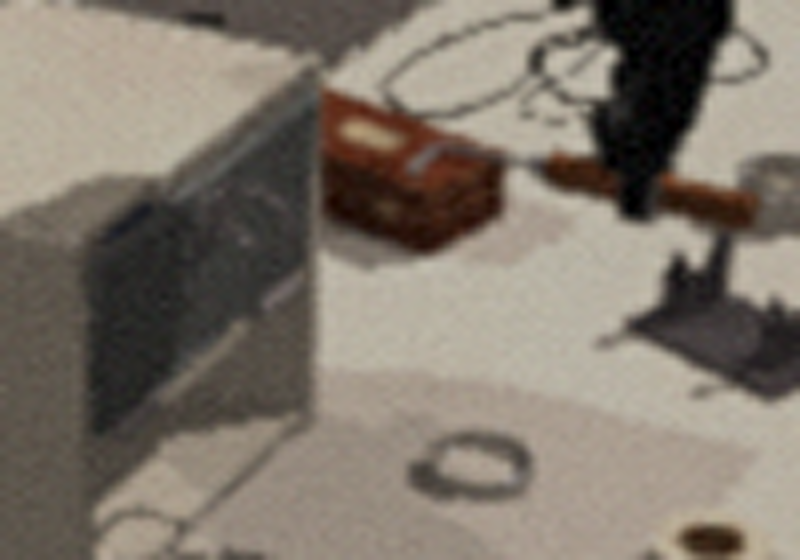

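View pics/top5c.png

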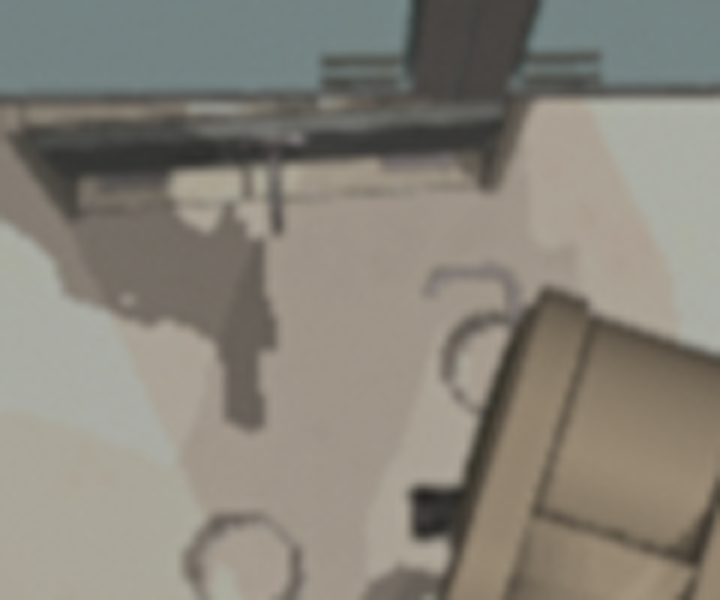

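```bash
cat >> h.py <<'E'
# pole in tool frame: pole x = -tool x, pole y = tool y, pole z = -tool z ; mid at tool z=-0.009
def polepts(s,pts,off=(0,0,-.009)):
    M=R.from_quat(s['ee_rot']).as_matrix(); pts=np.atleast_2d(pts)*[-1,1,-1]+np.array(off)
    return pts@M.T+np.array(s['tcp_pos'])
def ring(c,yaw,r,n=60):
    t=np.linspace(0,2*np.pi,n); return np.array(c)+np.c_[np.cos(t)*r*np.cos(yaw),np.cos(t)*r*np.sin(yaw),np.sin(t)*r]
PP=[(-.06,0,0),(.06,0,0),(.125,0,0),(.125,.007,0),(.125,.021,0),(.125,.036,0),(.118,.042,0)]
def draw(p,uv,col,a): 
    for u in np.round(uv*16).astype(int): cv2.circle(a,(int(u[0]),int(u[1])),10,col,-1,shift=4)
def over(p,s,eye,yaw,box,f,name,extra=[]):
    x0,x1,y0,y1=box
    a=cv2.resize(p['pixels'][y0:y1,x0:x1],None,fx=f,fy=f,interpolation=cv2.INTER_CUBIC)
    sc=lambda X:(proj(p,X)-[x0,y0]+.5)*f-.5
    for u in sc(polepts(s,PP)): cv2.circle(a,(int(u[0]),int(u[1])),2,(0,255,0),-1)
    for r,c in [(.017,(255,0,255)),(.023,(255,255,0))]:
        cv2.polylines(a,[np.round(sc(ring(eye,yaw,r))).astype(np.int32)],False,c,1)
    for e in extra: cv2.polylines(a,[np.round(sc(e)).astype(np.int32)],False,(0,0,255),1)
    cv2.imwrite('pics/%s.png'%name,a)
def flapbox(hinge,yaw,th):
    Rz=R.from_euler('z',yaw).as_matrix(); out=[]
    def P(f,y,u): # f in front, u up when shut
        F=f*np.cos(th)+u*np.sin(th); U=u*np.cos(th)-f*np.sin(th); return np.array(hinge)+Rz@[-F,y,U]
    return np.array([P(-.001,-.12,.002),P(-.001,.12,.002),P(-.001,.12,.132),P(-.001,-.12,.132),P(-.001,-.12,.002)]),P(.026,0,.108)
E
python3 - <<'E'
from h import *
import pickle
P=pickle.load(open('p5.pkl','rb'));s=P['s']
print('hook',polepts(s,[(.125,.021,0)]).round(4), proj(P['top'],polepts(s,PP)).round(1).tolist())
yaw=np.radians(3.5); h=np.array([.661,.0485,.14])
fb,e=flapbox(h,yaw,0.0); print(e)
Rz=R.from_euler('z',yaw).as_matrix()
L=np.array([[0,-.135,-.14],[0,.135,-.14],[0,.135,.15],[0,-.135,.15],[0,-.135,-.14]])@Rz.T+h
over(P['top'],s,e,yaw,(190,310,145,245),6,'o_top5',[fb,L])
over(P['scene'],s,e,yaw,(205,305,145,230),7,'o_sc5',[fb,L])
E
```

```text
hook [[ 0.5926 -0.0516  0.2576]] [[280.1, 248.6], [276.8, 209.1], [275.0, 188.0], [272.7, 188.2], [268.2, 188.6], [263.3, 188.9], [261.5, 191.3]]
[0.6350485  0.04691274 0.248     ]
```

View pics/o_top5.png

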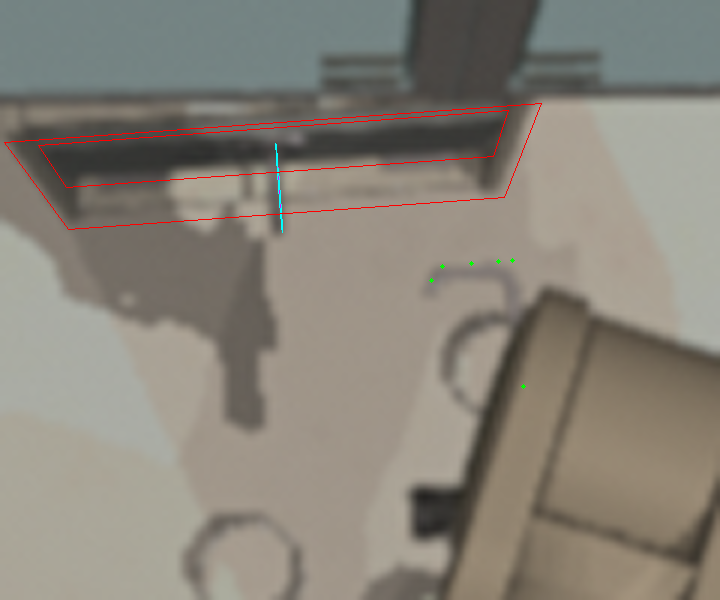

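View pics/o_sc5.png

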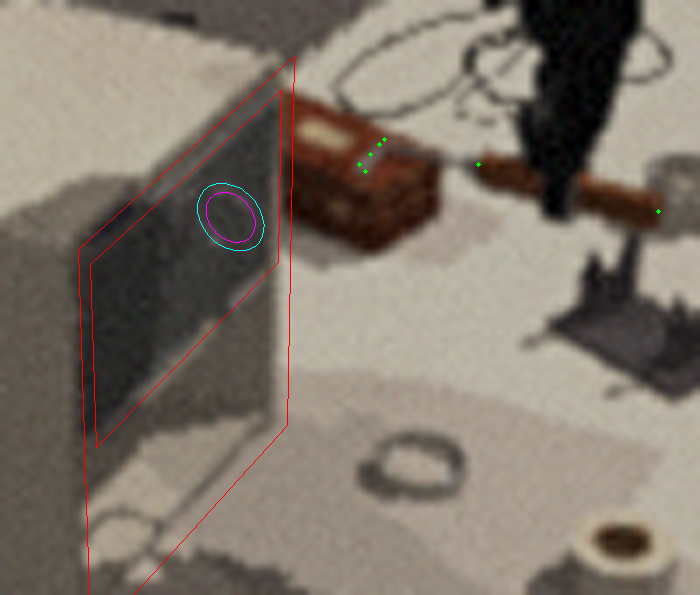

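Overlays: the hook and ring models match both pictures to within about 1 px. Top has the ring front at (279,235) and the prong at (465,268) crop px. Scene has the ring centre at (229,219) crop px. Next is the stage position 60 mm beside the eye.

```bash
python3 -m creep '[-0.23,0.15,0.04,0,0,0,1,-0.23,0.15,0.04,0,0,0,1,-0.23,0.15,0.04,0,0,0,1,0,0,0,0,0,0,1,0,0,0,0,0,0,1]'
python3 - <<'E'
from h import *
import pickle
P={}
for n in ['wrist','scene','top']:
    p=camera(n); save(p,n+'6'); P[n]=p
s=P['s']=sense(); print(P['s']['tcp_pos'],P['s']['ee_rot'],P['s']['contact_force'])
pickle.dump(P,open('p6.pkl','wb'))
e=[.635,.047,.248];yaw=np.radians(3.5)
d=np.array(e)-polepts(s,[(.125,.021,0)])[0]; print('rel tool units',R.from_quat(s['ee_rot']).as_matrix().T@d/.075)
over(P['top'],s,e,yaw,(215,290,160,220),9,'o_top6')
over(P['scene'],s,e,yaw,(215,275,160,205),12,'o_sc6')
a=P['top']['pixels'];cv2.imwrite('pics/top6c.png',cv2.resize(a[160:220,215:290],None,fx=9,fy=9,interpolation=cv2.INTER_CUBIC))
a=P['scene']['pixels'];cv2.imwrite('pics/scene6c.png',cv2.resize(a[160:205,215:275],None,fx=12,fy=12,interpolation=cv2.INTER_CUBIC))
E
```

```text
time_s: 9.1
tcp_pos: [0.5191, -0.0439, 0.2389]
ee_rot: [-0.031, 1.0, 0.0, -0.001]
contact_force: [0.2, -0.6, -1.4]
grip_width: 0.0149
[ 0.51815134 -0.04406441  0.2395375 ] [-3.00666387e-02  9.99547840e-01 -1.61450959e-05 -3.34097880e-04] [-0.23433443  0.62259902 -0.70515937]
rel tool units [0.03859683 0.83835124 0.00606404]
```

View pics/o_top6.png

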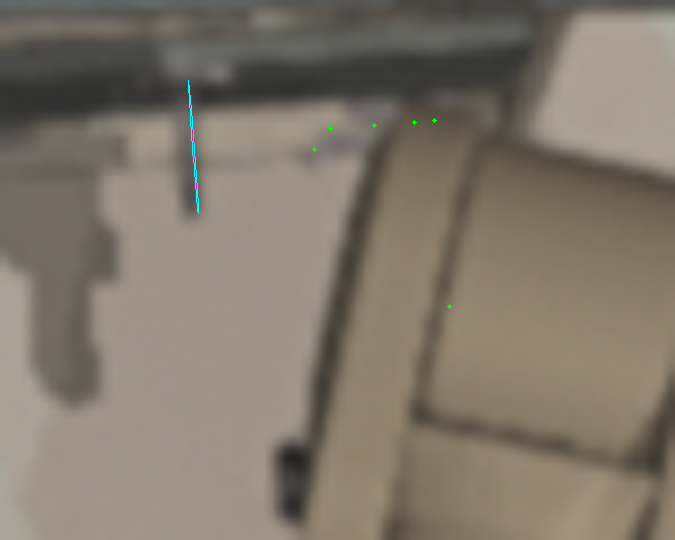

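View pics/top6c.png

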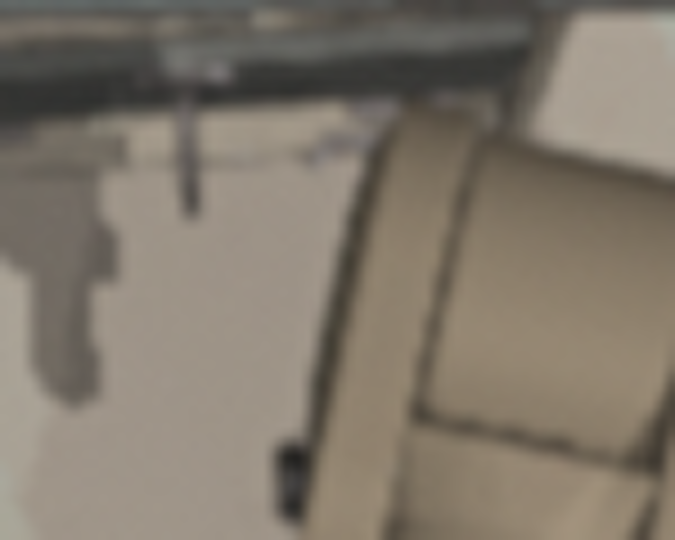

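View pics/o_sc6.png

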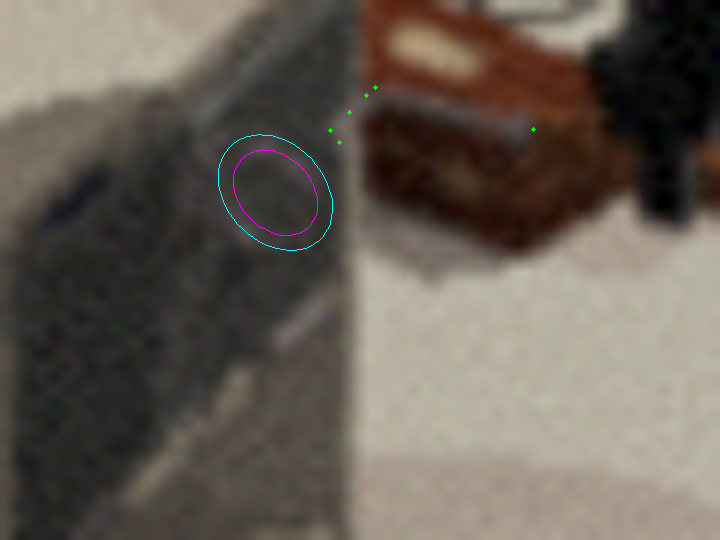

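View pics/scene6c.png

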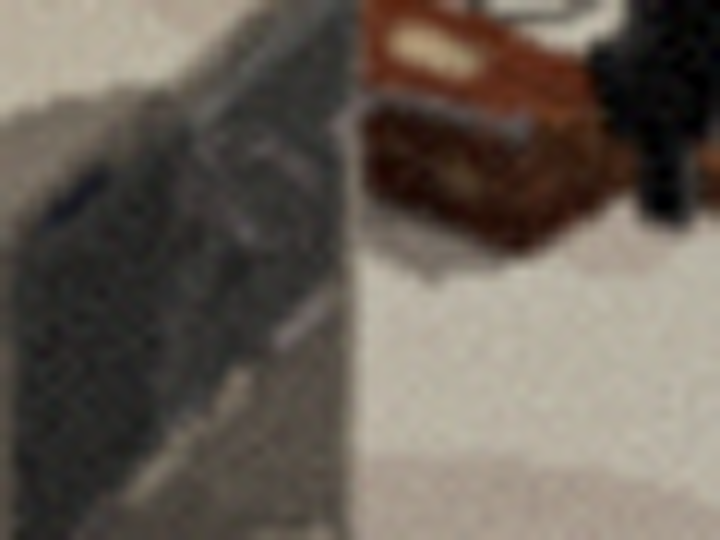

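Staged. The residual offsets are about 2 mm, against 7 mm or more of clearance. I'll slide the prong in along +y.

```bash
python3 -m creep '[-0.03,0.15,-0.02,0,0,0,1,0,0.2,0,0,0,0,1,0,0.2,0,0,0,0,1,0,0.2,0,0,0,0,1,0,0.11,0,0,0,0,1,0,0,0,0,0,0,1,0,0,0,0,0,0,1]'
python3 - <<'E'
from h import *
import pickle
P={}
for n in ['scene','top']:
    p=camera(n); P[n]=p
s=P['s']=sense(); print(P['s']['tcp_pos'],P['s']['ee_rot'],P['s']['contact_force'],s['grip_width'])
pickle.dump(P,open('p7.pkl','wb'))
a=P['top']['pixels'];a=cv2.resize(a[160:210,215:290],None,fx=8,fy=8,interpolation=cv2.INTER_CUBIC)
b=P['scene']['pixels'];b=cv2.resize(b[155:205,205:280],None,fx=8,fy=8,interpolation=cv2.INTER_CUBIC)
cv2.imwrite('pics/j7.png',cv2.resize(np.vstack([a,b]),None,fx=.75,fy=.75));
E
```

```text
time_s: 9.83
tcp_pos: [0.5168, 0.0216, 0.2415]
ee_rot: [-0.031, 1.0, -0.0, 0.0]
contact_force: [-0.5, 0.2, -0.2]
grip_width: 0.0152
[0.51691837 0.02095366 0.24130363] [-3.05379810e-02  9.99533582e-01 -1.44336479e-04  1.69977146e-04] [-0.0010374  -0.07324963 -0.77296688] 0.014850456254306615
```

View pics/j7.png

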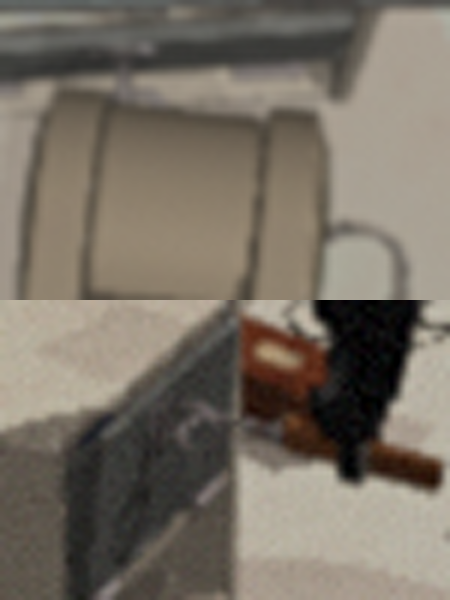

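Force is about 0, so nothing is jammed, and in the scene view the rod reaches across into the ring. I'll compute the arc in tool units.

```bash
python3 -c "
import numpy as np
t=np.linspace(0,1.55,19);f=26*np.cos(t)+108*np.sin(t);u=108*np.cos(t)-26*np.sin(t)
print(np.c_[t[1:],np.diff(f)/75,-np.diff(u)/75].round(3))"
```

```text
[[ 0.086  0.123  0.035]
 [ 0.172  0.119  0.046]
 [ 0.258  0.115  0.056]
 [ 0.344  0.11   0.065]
 [ 0.431  0.103  0.074]
 [ 0.517  0.097  0.083]
 [ 0.603  0.089  0.091]
 [ 0.689  0.081  0.098]
 [ 0.775  0.072  0.105]
 [ 0.861  0.063  0.111]
 [ 0.947  0.053  0.116]
 [ 1.033  0.043  0.12 ]
 [ 1.119  0.033  0.123]
 [ 1.206  0.022  0.126]
 [ 1.292  0.011  0.127]
 [ 1.378 -0.     0.128]
 [ 1.464 -0.011  0.127]
 [ 1.55  -0.022  0.126]]
```

```bash
python3 -m creep '[0.123,0,0.035,0,0,0,1,0.119,0,0.046,0,0,0,1,0.115,0,0.056,0,0,0,1,0.11,0,0.065,0,0,0,1,0,0,0,0,0,0,1,0,0,0,0,0,0,1]'
python3 - <<'E'
from h import *
import pickle
P={}
for n in ['scene','top']:
    p=camera(n); P[n]=p
s=P['s']=sense(); print(P['s']['tcp_pos'],P['s']['ee_rot'],P['s']['contact_force'],s['grip_width'])
pickle.dump(P,open('p8.pkl','wb'))
a=P['top']['pixels'];a=cv2.resize(a[160:210,215:290],None,fx=8,fy=8,interpolation=cv2.INTER_CUBIC)
b=P['scene']['pixels'];b=cv2.resize(b[155:205,205:280],None,fx=8,fy=8,interpolation=cv2.INTER_CUBIC)
cv2.imwrite('pics/j8.png',cv2.resize(np.vstack([a,b]),None,fx=.75,fy=.75));
E
```

```text
time_s: 10.43
tcp_pos: [0.4817, 0.0186, 0.2261]
ee_rot: [-0.03, 1.0, -0.0, -0.0]
contact_force: [0.2, -0.1, -1.3]
grip_width: 0.0155
[0.48234545 0.0188     0.22628426] [-3.03623301e-02  9.99538932e-01 -5.86793290e-05  2.21920954e-04] [-0.24168188 -0.41808553 -0.92503063] 0.014961422638148566
```

View pics/j8.png

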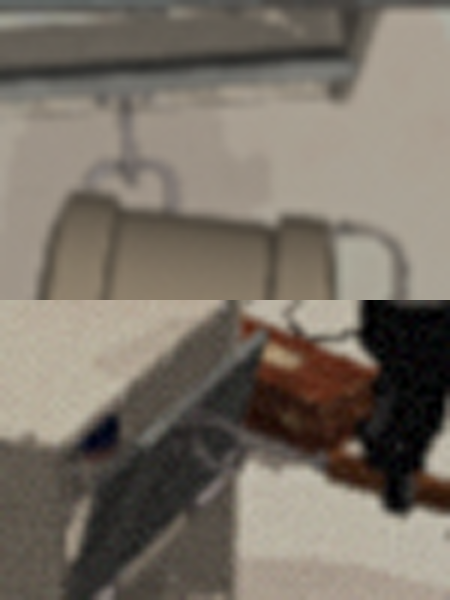

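The flap is following: the top view shows the prong through the ring at (125,170) px and the ring is centred on it. Next I swing the flap the rest of the way.

```bash
python3 -m creep '[0.103,0,0.074,0,0,0,1,0.097,0,0.083,0,0,0,1,0.089,0,0.091,0,0,0,1,0.081,0,0.098,0,0,0,1,0.072,0,0.105,0,0,0,1,0.063,0,0.111,0,0,0,1,0.053,0,0.116,0,0,0,1,0.043,0,0.12,0,0,0,1,0,0,0,0,0,0,1]' && python3 -m creep '[0.033,0,0.123,0,0,0,1,0.022,0,0.126,0,0,0,1,0.011,0,0.127,0,0,0,1,0,0,0.128,0,0,0,1,-0.01,0,0.127,0,0,0,1,-0.02,0,0.126,0,0,0,1,0,0,0,0,0,0,1,0,0,0,0,0,0,1]'
python3 - <<'E'
from h import *
import pickle
P={}
for n in ['scene','top']:
    p=camera(n); P[n]=p
s=P['s']=sense(); print(P['s']['tcp_pos'],P['s']['ee_rot'],P['s']['contact_force'],s['grip_width'])
pickle.dump(P,open('p9.pkl','wb'))
a=P['top']['pixels'];a=cv2.resize(a[160:210,215:290],None,fx=8,fy=8,interpolation=cv2.INTER_CUBIC)
b=P['scene']['pixels'];b=cv2.resize(b[155:205,205:280],None,fx=8,fy=8,interpolation=cv2.INTER_CUBIC)
cv2.imwrite('pics/j9.png',cv2.resize(np.vstack([a,b]),None,fx=.75,fy=.75));
E
```

```text
time_s: 11.28
tcp_pos: [0.4356, 0.0166, 0.1645]
ee_rot: [-0.031, 1.0, 0.0, -0.001]
contact_force: [-0.1, -0.8, -1.4]
grip_width: 0.0147
time_s: 11.95
tcp_pos: [0.4333, 0.0164, 0.1084]
ee_rot: [-0.031, 1.0, 0.0, -0.001]
contact_force: [-0.5, -0.2, -1.5]
grip_width: 0.0151
[0.43413978 0.01634131 0.10935692] [-3.07585148e-02  9.99526809e-01  7.45456088e-05 -2.57337740e-04] [-0.13356192 -0.13280549 -1.16288748] 0.014787773914894428
```

View pics/j9.png

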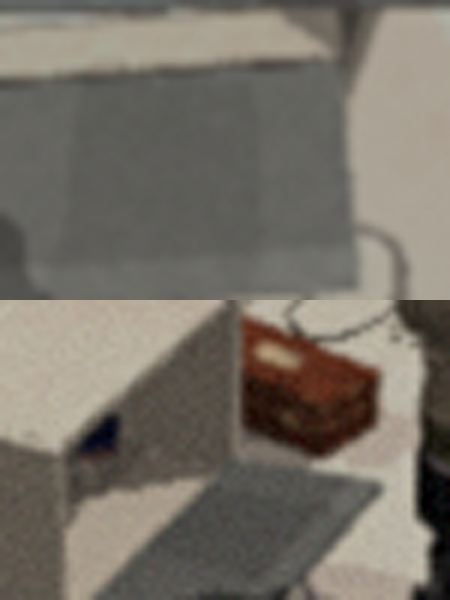

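```bash
python3 -m creep '[-0.01,0,0.06,0,0,0,1,-0.01,0,0.06,0,0,0,1,0,0,0,0,0,0,1,0,0,0,0,0,0,1]'
python3 - <<'E'
from h import *
import pickle
P={}
for n in ['scene','top']:
    p=camera(n); P[n]=p
s=P['s']=sense(); print(P['s']['tcp_pos'],P['s']['contact_force'],s['grip_width'],polepts(s,[(.125,.021,0)]))
yaw=np.radians(3.5); h=np.array([.661,.0485,.14])
for th,c in [(1.5,'15'),(1.35,'13')]:
    fb,e=flapbox(h,yaw,th); print(e)
    over(P['scene'],s,e,yaw,(205,285,155,225),7,'o_sc10_'+c,[fb])
over(P['top'],s,e,yaw,(190,300,150,230),6,'o_top10',[fb])
E
```

```text
time_s: 12.38
tcp_pos: [0.4355, 0.0164, 0.1002]
ee_rot: [-0.031, 1.0, 0.0, -0.0]
contact_force: [-0.1, -0.1, 0.2]
grip_width: 0.0152
[0.43559398 0.01642093 0.1003847 ] [-0.08398664  0.30778819 -0.50775845] 0.015174972995593488 [[0.55906956 0.04506133 0.1093574 ]]
[0.55163574 0.041811   0.12170475]
[0.55013488 0.0417192  0.13828391]
```

View pics/o_sc10_15.png

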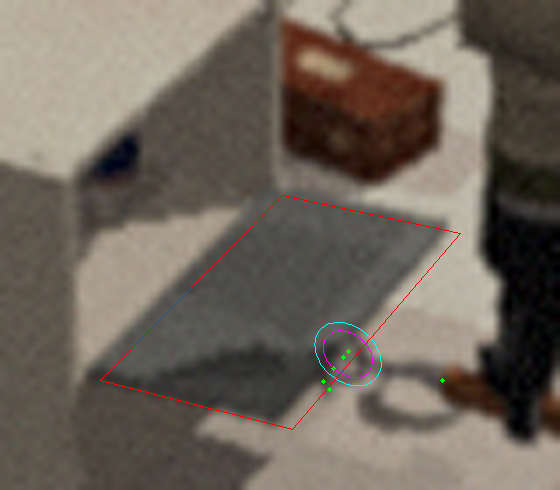

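View pics/o_sc10_13.png

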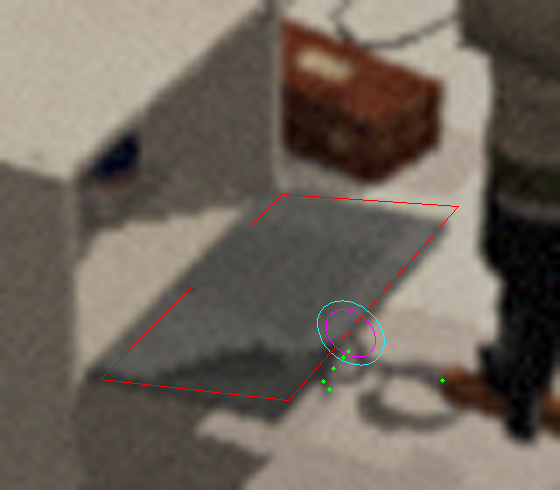

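```bash
python3 -m creep '[0,0,0.06,0,0,0,1,0,0,0.06,0,0,0,1,0,0,0,0,0,0,1,0,0,0,0,0,0,1]'
python3 - <<'E'
from h import *
import pickle
P={}
for n in ['scene','top']:
    p=camera(n); P[n]=p
s=P['s']=sense(); print(P['s']['tcp_pos'],P['s']['contact_force'],s['grip_width'],polepts(s,[(.125,.021,0)]))
yaw=np.radians(3.5); h=np.array([.661,.0485,.14])
for th,c in [(1.5,'15')]:
    fb,e=flapbox(h,yaw,th); print(e)
    over(P['scene'],s,e,yaw,(205,285,155,225),7,'o_sc11_'+c,[fb])
over(P['top'],s,e,yaw,(190,300,150,230),6,'o_top11',[fb])
E
```

```text
time_s: 12.82
tcp_pos: [0.4361, 0.0164, 0.0915]
ee_rot: [-0.031, 1.0, 0.0, 0.0]
contact_force: [0.1, 0.1, 2.8]
grip_width: 0.015
[0.43604748 0.016388   0.09162539] [-0.30960479 -1.08984215  2.79113654] 0.01525579692991772 [[0.55951488 0.04502483 0.10072117]]
[0.55163574 0.041811   0.12170475]
```

View pics/o_sc11_15.png

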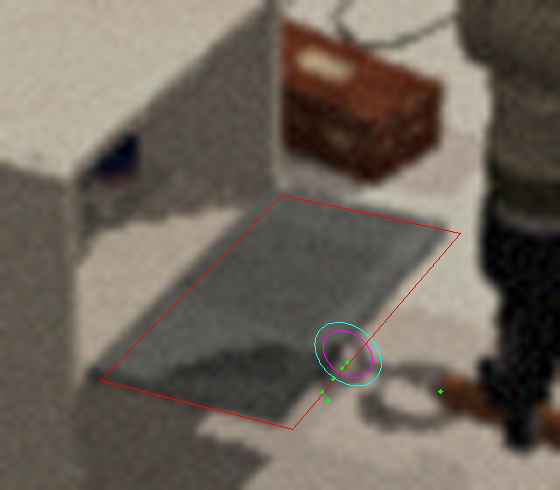

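View pics/o_top11.png

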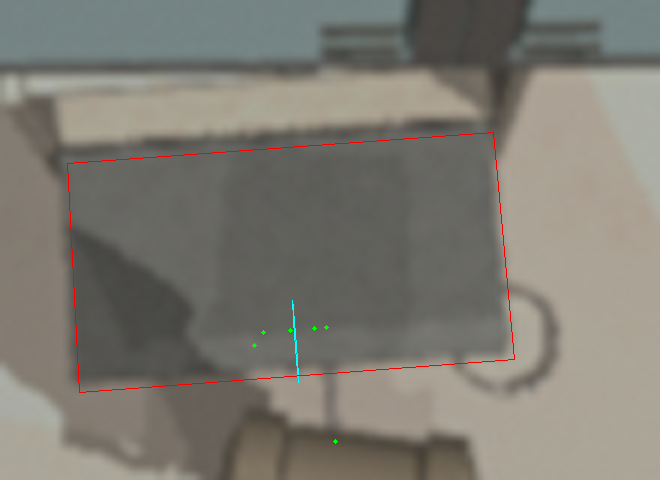

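The flap picture hasn't changed while the upward force rose to 2.8 N, so the flap is on its stop. I'll unload the prong to mid-hole and withdraw along -y.

```bash
python3 -m creep '[0.02,0,-0.08,0,0,0,1,0.02,0,-0.08,0,0,0,1,0,0,0,0,0,0,1,0,-0.1,0,0,0,0,1,0,-0.15,0,0,0,0,1]'; python3 -m creep '[0,-0.2,0,0,0,0,1,0,-0.2,0,0,0,0,1,0,-0.25,0,0,0,0,1,0,0,0,0,0,0,1,0,0,0,0,0,0,1]'
python3 - <<'E'
from h import *
P={}
for n in ['scene','top','wrist']:
    p=camera(n); P[n]=p
save(P['wrist'],'wrist12')
s=sense(); print(s['tcp_pos'],s['ee_rot'],s['contact_force'],s['grip_width'])
yaw=np.radians(3.5); h=np.array([.661,.0485,.14])
fb,e=flapbox(h,yaw,1.45)
over(P['scene'],s,e,yaw,(205,305,155,235),7,'o_sc12',[fb])
over(P['top'],s,e,yaw,(190,310,150,230),6,'o_top12',[fb])
E
```

```text
time_s: 13.33
tcp_pos: [0.4335, -0.0024, 0.1033]
ee_rot: [-0.032, 1.0, 0.0, -0.0]
contact_force: [-0.9, -0.1, -0.9]
grip_width: 0.015
time_s: 13.75
tcp_pos: [0.4367, -0.052, 0.1032]
ee_rot: [-0.03, 1.0, 0.0, -0.0]
contact_force: [-0.8, 0.5, -0.1]
grip_width: 0.0149
[ 0.43646397 -0.05070359  0.10318346] [-3.08960542e-02  9.99522515e-01  2.76245252e-04 -3.16222031e-04] [ 0.59304661  0.2475252  -0.66715419] 0.01474611517972718
```

View pics/o_sc12.png

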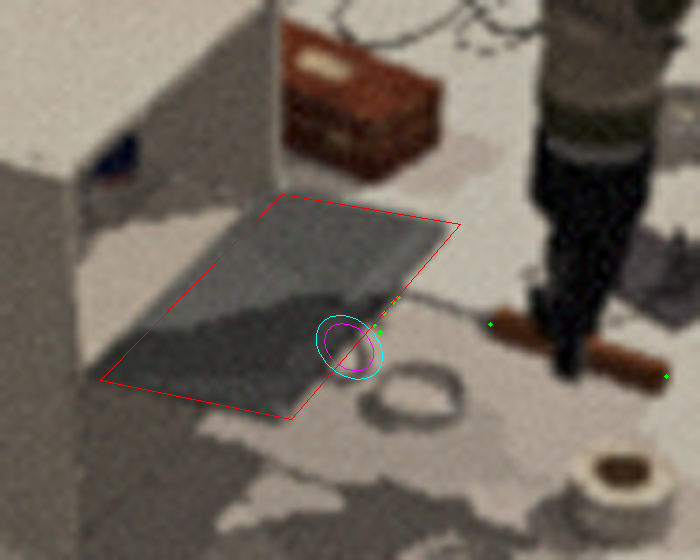

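View pics/o_top12.png

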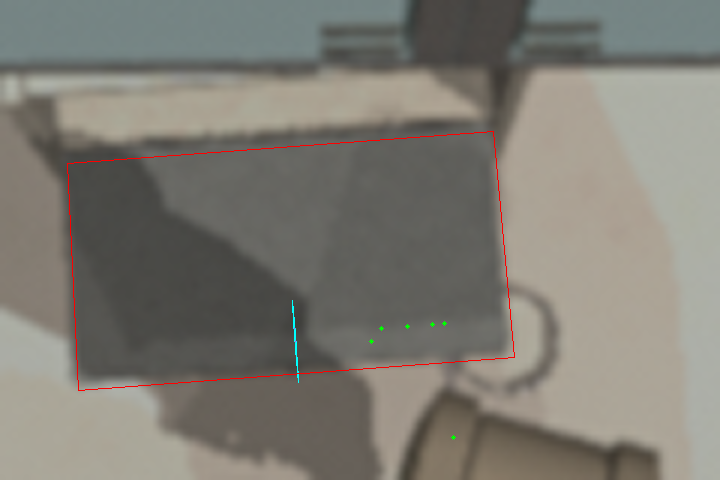

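View pics/wrist12.png

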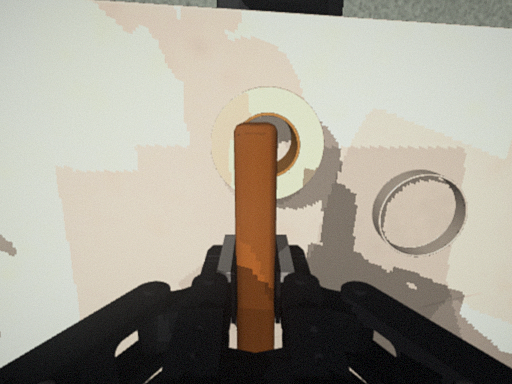

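The prong is out and the flap stayed open. The handle's end in the wrist view, (256,122) px, is where it was at the grasp, so the pole has not slipped. Now sideways clear, up, and turn.

```bash
python3 -m creep '[0,-0.25,0,0,0,0,1,0,-0.4,0,0,0,0,1,0,-0.4,0,0,0,0,1,0,-0.4,0,0,0,0,1,0,-0.4,0,0,0,0,1,0,-0.2,0,0,0,0,1,0,0,-0.3,0,0,0.043,1,0,0,-0.3,0,0,0.043,1,0,0,-0.3,0,0,0.043,1,0,0,0,0,0,0.043,1,0,0,0,0,0,0,1,0,0,0,0,0,0,1]'
python3 - <<'E'
from h import *
s=sense();M=R.from_quat(s['ee_rot']).as_matrix();a=np.degrees(2*np.arctan2(s['ee_rot'][1],s['ee_rot'][0]))
print(s['tcp_pos'],a,(M.T@(np.array([.4993,-.3190,.0472])-s['tcp_pos'])/.075).round(3))
E
```

```text
time_s: 14.9
tcp_pos: [0.4462, -0.2037, 0.1707]
ee_rot: [0.147, 0.989, 0.0, -0.0]
contact_force: [0.0, 0.5, -2.1]
grip_width: 0.0152
[ 0.44620174 -0.20366921  0.17066499] 163.08457562164708 [-1.126 -1.266  1.645]
```

```bash
python3 -m creep '[-0.28,-0.317,0,0,0,0,1,-0.28,-0.317,0,0,0,0,1,-0.28,-0.316,0,0,0,0,1,-0.286,-0.316,0,0,0,0,1,0,0,0.35,0,0,0,1,0,0,0.35,0,0,0,1,0,0,0,0,0,0,1,0,0,0,0,0,0,1]'
python3 - <<'E'
from h import *
w=camera('wrist'); save(w,'w13')
s=sense();M=R.from_quat(s['ee_rot']).as_matrix();a=np.degrees(2*np.arctan2(s['ee_rot'][1],s['ee_rot'][0]))
print(s['tcp_pos'],a,(M.T@(np.array([.4993,-.3190,.0472])-s['tcp_pos'])/.075).round(3))
E
```

```text
time_s: 15.57
tcp_pos: [0.4973, -0.3182, 0.1159]
ee_rot: [0.148, 0.989, 0.002, -0.003]
contact_force: [0.3, -1.1, -0.9]
grip_width: 0.0151
[ 0.49841878 -0.31908287  0.11774527] 162.981238047065 [-0.013  0.003  0.941]
```

View pics/w13.png

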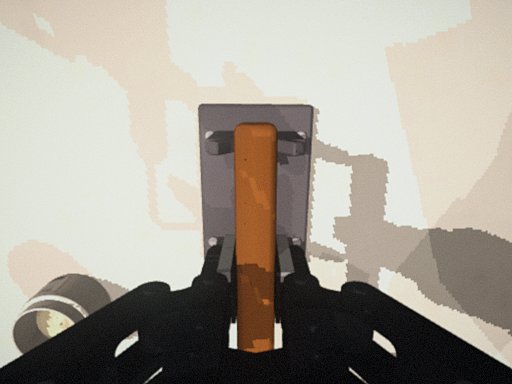

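The pole is centred over the slots. I'll lower it, staying about 1 mm above the original height, then check the force and release.

```bash
python3 -m creep '[-0.013,0,0.25,0,0,0,1,0,0,0.25,0,0,0,1,0,0,0.2,0,0,0,1,0,0,0.15,0,0,0,1,0,0,0.08,0,0,0,1,0,0,0,0,0,0,1,0,0,0,0,0,0,1]'
python3 - <<'E'
from h import *
w=camera('wrist'); save(w,'w14')
s=sense(); print(s['tcp_pos'],s['contact_force'])
E
```

```text
time_s: 16.2
tcp_pos: [0.5006, -0.3207, 0.0497]
ee_rot: [0.149, 0.989, -0.0, 0.001]
contact_force: [0.1, 0.8, -0.6]
grip_width: 0.015
[ 0.50063199 -0.32089388  0.04978827] [-0.18369178  0.96178859 -0.75904929]
```

View pics/w14.png

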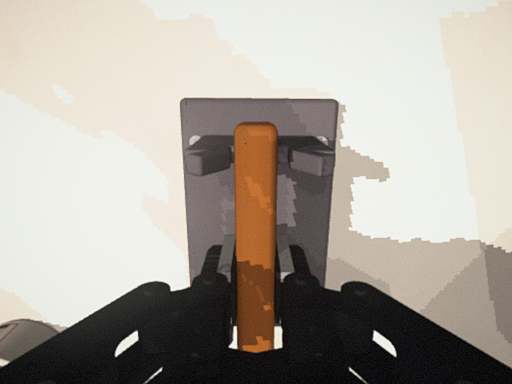

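```bash
python3 -m creep '[0.015,0,0.03,0,0,0,1,0,0,0,0,0,0,1,0,0,0,0,0,0,-1,0,0,0,0,0,0,-1,0,0,0,0,0,0,-1,0,0,0,0,0,0,-1,0,0,0,0,0,0,-1,0,0,0,0,0,0,-1,0,0,0,0,0,0,-1,0,0,0,0,0,0,-1,0,0,-0.2,0,0,0,-1,0,0,-0.4,0,0,0,-1,0,0,-0.4,0,0,0,-1,0.3,0,-0.4,0,0,0,-1,0.4,0,-0.4,0,0,0,-1,0,0,-0.4,0,0,0,-1,0,0,0,0,0,0,-1,0,0,0,0,0,0,-1]'
python3 - <<'E'
from h import *
P={}
for n in ['scene','top','wrist']:
    p=camera(n); P[n]=p; save(p,n+'15')
import pickle; pickle.dump(P,open('p15.pkl','wb'))
s=sense(); print(s['tcp_pos'],s['contact_force'])
a=P['scene']['pixels'];cv2.imwrite('pics/s15c.png',cv2.resize(a[140:240,195:325],None,fx=6,fy=6,interpolation=cv2.INTER_CUBIC))
E
```

```text
time_s: 17.75
tcp_pos: [0.45, -0.3058, 0.2133]
ee_rot: [0.149, 0.989, -0.001, 0.002]
contact_force: [0.8, 0.3, -0.7]
grip_width: 0.0855
[ 0.44900501 -0.30455043  0.20971676] [ 0.27382711  0.58843032 -0.48900336]
```

View pics/wrist15.png

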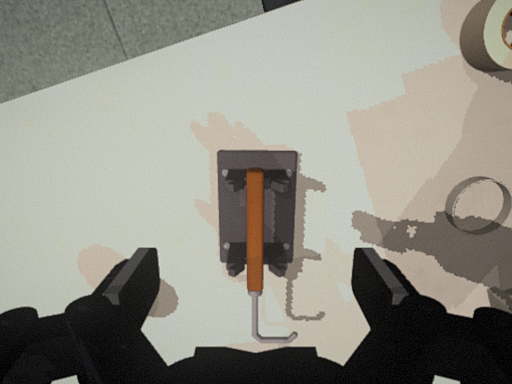

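View pics/s15c.png

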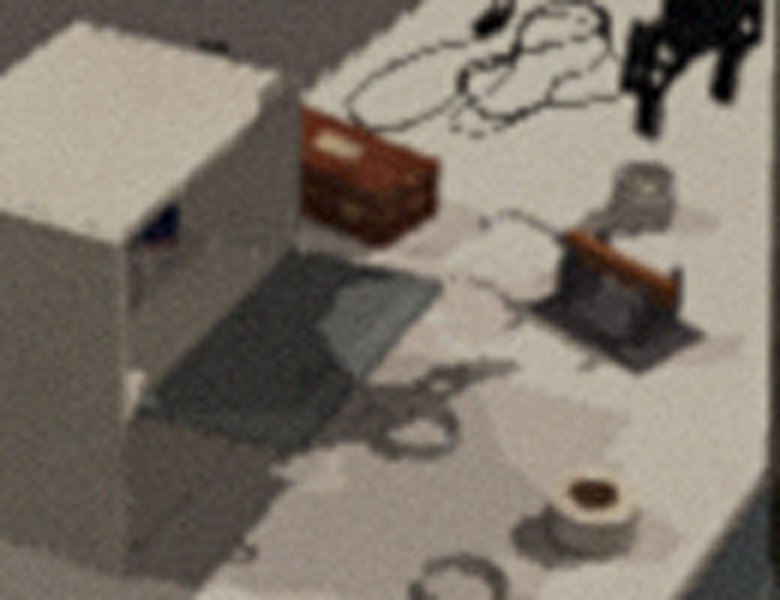

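View pics/top15.png

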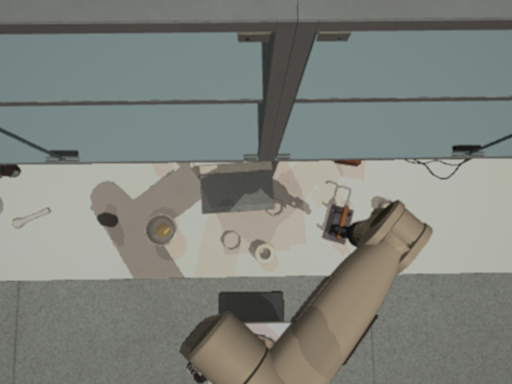

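The pole lies in both slots and the flap stays down. As a numeric check I compare the pole with its original pose and the flap corner with the pushed-to-stop picture.

Run:
```python
from h import *
import pickle
P=pickle.load(open('p15.pkl','rb')); w=P['wrist']
e=atz(w,[(255.5,169),(255,292)],.067); print('mid',e.mean(0).round(4),np.linalg.norm(e[1]-e[0]).round(4),np.degrees(np.arctan2(*(e[1]-e[0])[1::-1])).round(2))
P0=pickle.load(open('p2.pkl','rb'))
# cradle base plate corners, now and before
print(atz(w,[(218,152),(298,152),(294,263),(220,263)],.0).mean(0).round(4))
print(sense()['dq'].round(4), sense()['contact_force'].round(2))
for n in ['top']:
  for q in ['petri_0','label_roll','mortar','amber_0','jar_c']:
    print(q,[(round(b['conf'],2),(np.array(b['rect'])*[512,384,512,384]).round(1).tolist()) for b in boxes_of(q,camera(n))[:2]])
```

```text
mid [ 0.4976 -0.319   0.067 ] 0.1223 -17.39
[ 0.4993 -0.3168  0.    ]
[ 0.0026  0.0142 -0.0068  0.0012  0.0005  0.0001] [ 0.27  0.59 -0.49]
petri_0 [(0.79, [222.7, 231.9, 19.2, 18.8]), (0.7, [268.6, 198.1, 11.0, 15.2])]
label_roll [(0.69, [254.3, 243.8, 22.3, 19.0])]
mortar [(0.96, [143.7, 214.1, 32.7, 29.3])]
amber_0 [(0.54, [97.4, 212.6, 19.4, 15.8])]
jar_c [(0.5, [377.2, 199.2, 12.7, 4.9]), (0.45, [198.7, 171.2, 72.8, 42.3])]
```

```bash
python3 -c "
from plant import *
print(sign_off())"
```

```text
the job is handed in; nothing more can be done
None
```

I took the pole from its cradle, put its hook sideways into the eye and swung the flap down to its stop. Then I unhooked the pole, laid it back in the cradle, and handed the job in at about 18 s. Sign-off gives no verdict, so the result is unconfirmed.

- **Flap:** At the bottom of the swing the force rose to 2.8 N while the picture of the flap stopped changing, so it was on its stop. Its front corner is within 1 px of that in the last picture. I never measured the angle directly. Model overlays suggest about 1.4–1.5 rad, against the 1.3 needed.
- **Pole:** It lies in both slots, with its middle at about (0.498, -0.319), within 3 mm of where I first measured it. Its yaw is -17.4°; it was about -17° at the start.
- **Bystanders:** The mortar, label roll, amber bottle and one dish showed the same top-view positions as at the start. The gripper or its shadow covered part of the other dish and the jar in the last picture. I saw no contact with either.
- **Contact:** The gripper was open and clear at hand-in. Every force reading was small; the highest was 6.3 N while gripping the handle in the cradle.
- **Disagreement:** The locker model at its stated 270 mm width came out a few millimetres wider than the top view shows on its right side. This did not affect the work, because I placed the hook by comparing hook and eye within the same pictures.

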